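# Set the drag pointer of a sloping spring gauge

## Task

Lift the wooden chock out of the sloping spring gauge and lay it in the white tray. Then pull the gauge's upright handle down the slope until the drag pointer it pushes along the scale is level with the steel cursor on the scale's edge, hold it there for a second, and ease the handle all the way back home without letting it snap, so that the pointer stays behind, level with the cursor. Leave the cursor where it is clamped and do not knock the compass in the tray or the other loose things.

Things in the scene. Friction and masses are not known exactly. Their poses are not given: they have to be found in the camera images.
- gauge: Spring gauge on a plywood wedge stand fixed to the bench (foot 240 x 170 mm, y from -60 to +110). Origin: on the bench below the line of travel, midway along the foot; z up. Its face is a slope that rises at 28 degrees from level along the gauge's +x (away from the robot): up the slope = (cos28, 0, sin28), out of the slope = (-sin28, 0, cos28) in the gauge's axes.
- slope_foot (a point): Lower end of the slope on its centre line (gauge x -110 mm, z 30 mm), where a stop lip 16 mm high stands. Distances up the slope count from here. Two guide rails 6 mm high run up the slope at y -23 and +23 mm; the paper scale lies at y 56 to 92 mm.
- housing_top (a point): Grey spring housing of the gauge, 56 mm wide, 130 mm high out of the slope, on the slope from 200 to 250 mm above its lower end. This point: middle of its front face's upper edge. It leans out over the handle, so a tool pointing straight down cannot reach the handle while it is home: tilt the tool about 28 degrees, square to the slope.
- chock: Loose plain wooden block, 115 x 32 x 45 mm, about 0.12 kg (0.08 to 0.17), with a dark dowel across it near each end. It lies on the slope between the rails, its lower end against the stop lip, and blocks the handle's way. Origin: centre of its underside; x along its 115 mm length (up the slope at first), y across its 32 mm width, z out of its top (square to the slope at first).
- slide_grip (a point): Handle: a black upright tab, 24 mm wide (y), 16 mm along the slope, its top 54 mm out of the slope. This point: on its centre, 32 mm out of the slope, 130 mm up it when home. Axes: x up the slope, y across, z out of the slope. 25 mm are free on both y sides. A thin steel arm 28 mm farther up the slope (12 mm high) runs from its foot to y +70 mm and pushes the drag pointer.
- slide (a joint): Travel of the handle down the slope in m: 0 = fully home, 0.10 = end stop. A spring pulls it home with about 2.5 N at 0 and 70 N/m more as it is drawn out (about 8 N at 0.085). It snaps back if released.
- pointer_mark (a point): Drag pointer: a small black bar across the scale (30 mm in y, 6 mm along the slope, top 13 mm out of the slope). This point: on its centre line, near the end that faces the cursor, 8 mm out of the slope. Axes as slide_grip. It moves only when pushed (1.5 N) and stays where it is left; the handle's arm pushes it down the slope but does not bring it back.
- pointer (a joint): Travel of the drag pointer down the scale in m. While pushed by the handle it equals the handle's travel minus 0.001. Starts at 0 to 0.02.
- cursor (a joint): Place of the cursor on the scale in m, 0.045 to 0.085, in the same measure as the pointer's travel: the pointer is level with the cursor when both values are equal.
- cursor_mark (a point): Cursor: a steel clip clamped on the outer (+y) edge of the slope, with a bar 6 mm wide over the scale's margin, top 10 mm out of the slope. This point: on the bar's centre line, at the end that faces the pointer, 8 mm out of the slope. Axes as slide_grip. A push of some 20 N would shift it.
- tray_in (a point): Centre of the inner floor of the white plastic tray, fixed on the bench: 260 (x) x 180 (y) x 22 mm outside, walls and floor 5 mm. Axes: x along the 260 mm side, z up. The half at negative x is empty; the compass lies in the half at positive x.
- compass: Loose black compass, 45 mm in diameter, 12 mm high, 40 g, lying in the tray. Origin: centre of its underside.
- magnet: Loose dark steel bar magnet, 80 x 16 x 12 mm, on the bench. Origin: centre of its underside, x along it.
- weight_big: Brass knobbed weight, 40 mm in diameter, 56 mm high, 0.4 kg, on the bench. Origin: centre of its underside.
- weight_small: Brass knobbed weight, 30 mm in diameter, 42 mm high, 0.17 kg, on the bench. Origin: centre of its underside.
- beaker: Empty glass beaker, 70 mm in diameter, 90 mm high, on the bench. Origin: centre of its underside.

How it is judged:
By the outcome, as a careful person would: the job done as asked, in the order asked, and still so for the second after the job is handed in, with the robot touching nothing.
It also fails if it takes over 58 s, if anything falls off the work surface, if the arm or the gripper's body presses on something with over 40 N, if the wrist force passes 120 N, or if a joint passes its speed limit or range.

## Robot

A 7-joint arm with a two-finger parallel gripper is mounted at the origin on the work surface. World frame = base frame: x ahead of the robot, y to its left, z up, the work surface at z = 0. Lengths are in m, angles in rad, forces in N, time in s.
With the tool pointing down it reaches from about 0.4 to 0.9 m from the base axis. Payload 5.6 kg.
Tool frame: the origin (TCP) lies between the finger pads; the fingertips stand 14 mm ahead of it and the grasp point (between the pads) lies 5 mm behind it (env.tip_reach is the distance from the TCP to the fingertips, in m); y points along the fingers, z is the direction in which the jaws open and shut, and the axes are right-handed (so a half turn about y gives the same grasp; the last joint's range is limited). The gripper opens to 92 mm and grips with 3 to 60 N. Pads are 20 mm wide; open, the fingers measure 128 mm over their backs; the gripper's body (75 mm by 189 mm) begins 69 mm behind the grasp point.
Start: joints at [1.24, 0.468, -0.012, 1.603, 0.006, 1.071, -0.056], TCP at [0.184, -0.623, 0.229] pointing down, gripper open.
Joint ranges: [-2.53, 2.53], [-0.31, 2.02], [-1.57, 1.55], [0.28, 2.44], [-1.29, 4.43], [0.15, 1.84], [-2.92, 2.92]. Speed limits (rad/s): [2.57, 2.57, 3.14, 3.14, 3.14, 3.14, 3.14].

## Interface

Orientations are given as a 3x3 rotation matrix whose columns are the frame's x, y, z axes.
In Python, from station import env, effector, solver, viewer, workorder, search_frame, tip_of gives the robot as it stands. Calls block until the motion is done:
- env.reach(position, orientation): joint-space move of the TCP to a pose.
- env.movel(position, frame=None, rate=0.15): straight line of the TCP; frame=None keeps the orientation; rate is the mean speed in m/s.
- env.goto_joints(angles): joint-space move.
- effector.release() and effector.grasp(squeeze=None): open the fingers fully, or close them until they stop; squeeze is the grip in N (None keeps the last).
- env.pause(seconds).
- solver.inverse_kinematics(position, orientation): joint angles nearest the present ones, or None.
- env.sense(): the state.
- viewer.read_camera(name): name is "side" or "top" or "wrist"; returns (picture, depth): 400x640x3 uint8, red, green, blue; 400x640 float32, m along the optical axis (not along the pixel's ray), 0 where there is no reading.
- viewer.camera_info(name): a dict with "intrinsics" (3x3 intrinsics, pixels), "eye" and "rotation" of the camera in the world; the wrist camera has in their place "T_tool_cam" (4x4, takes a point from camera to tool coordinates, whose origin is the TCP and whose axes are the tool frame's). Camera axes: x right, y up, looking along -z (the intrinsics and any distortion apply to the point x, -y, -z); pixel columns grow to the right and rows downward; lengths in m; the calibration is good to about 2 mm. A picture is of the moment at which its call begins: read the wrist's pose just before it. camera_info takes no time and is no camera call.
A pose or a line that the arm cannot do raises env.PlanningError and nothing moves.
- workorder.finish_job(): hands the job in, once; it reports no verdict.
Trained networks look in the newest picture that a camera, given by its name, has taken for a name from the list of things; names that differ only in an ending like _2 or _b are one class to them, and where a whole thing is asked for, a point or a joint stands for the part that bears it (a point fixed in the world has none). Each returns a list of dicts, best first, with "score" (0 to 1); they miss things now and then, are a little off and sometimes report something else, mostly with a low value. They report only what shows in the picture. A call takes as long as a camera call.
- search_frame(camera, name): "at" ([x, y, z] in m, in world coordinates, good to about 4 mm: the middle of the surface that is visible of it).
- tip_of(camera, name): "at" ([x, y, z] in m, in world coordinates, good to about 4 mm: a listed point, or the origin of a listed thing).
The state is a dict: "t": time; "joint_positions": joint angles; "joint_velocities": joint speeds; "tau": joint torques, N m; "ee_pos": TCP position; "tcp_rot": TCP orientation; "wrist_force": force on the tool from outside, world axes, zero at the start; "moment": the same for the moment, N m; "gripper_width": finger opening in m.
Only numpy, scipy, OpenCV 4.12 (cv2) and the standard library are available. Lean on these libraries where they do the work, as an engineer would, in place of code of your own. Each camera call takes 0.05 s, during which the arm holds its last target. There are 200 camera calls.

## Working session

There is one attempt and no reset: what is moved stays moved. The work goes in short steps, each a Python script; the robot and the scene stay as the last script left them, time stands still between calls to the robot, and variables do not carry over. Pictures are saved under pics/ and viewed, about 8 in all and at most 12, crops included, and the job is handed in when it is done.

```bash
ls; mkdir -p pics; cat > h.py <<'E'
import numpy as np, cv2
from station import env, effector, solver, viewer, workorder, search_frame, tip_of
def save(cam,name):
    p,d=viewer.read_camera(cam); cv2.imwrite(f'pics/{name}.png',p[:,:,::-1]); np.save(f'pics/{name}_d.npy',d); return p,d
E
python3 - <<'E'
from h import *
for c in ['side','top']:
    save(c,c+'0'); 
    print(c,viewer.camera_info(c))
    for n in ['slope_foot','housing_top','chock','slide_grip','pointer_mark','cursor_mark','tray_in','compass','magnet','weight_big','weight_small','beaker','gauge']:
        r=tip_of(c,n)[:2]
        print(n,[(np.round(q['at'],4).tolist(),round(q['score'],2)) for q in r])
s=env.sense();print(s['t'],s['ee_pos'],s['tcp_rot'])
a=cv2.imread('pics/side0.png');b=cv2.imread('pics/top0.png')
E
```

```text
pics
side {'intrinsics': array([[481.63186826,   0.        , 326.66942701],
       [  0.        , 481.63186826, 192.80613698],
       [  0.        ,   0.        ,   1.        ]]), 'eye': array([ 0.37320284, -1.24693505,  1.06230332]), 'rotation': array([[ 0.98890565,  0.0739399 , -0.1288352 ],
       [-0.14763525,  0.5850664 , -0.7974341 ],
       [ 0.01641495,  0.8076077 ,  0.5894916 ]])}
slope_foot [([0.5814, 0.186, 0.0329], 0.57)]
housing_top [([0.6967, 0.1712, 0.2396], 0.96)]
chock [([0.6305, 0.1767, 0.0594], 0.61)]
slide_grip [([0.6819, 0.1765, 0.1201], 0.58)]
pointer_mark []
cursor_mark [([0.4271, 0.0321, 0.0007], 0.45)]
tray_in [([0.6494, -0.1517, 0.0036], 0.66)]
compass [([0.7278, -0.1255, 0.0082], 0.65)]
magnet [([0.4266, 0.0308, -0.0012], 0.43)]
weight_big [([0.386, -0.3736, -0.0004], 0.79), ([0.7311, -0.1275, 0.0099], 0.19)]
weight_small [([0.4702, -0.4122, -0.0019], 0.5)]
beaker [([0.4467, 0.4087, -0.0004], 0.59)]
gauge [([0.6932, 0.1733, -0.0005], 0.7), ([0.5834, 0.1868, 0.0292], 0.58)]
top {'intrinsics': array([[443.77825786,   0.        , 316.35230524],
       [  0.   
[... 511 characters left out ...]
pointer_mark [([0.7126, 0.2518, 0.1038], 0.52), ([0.6922, 0.1749, 0.2435], 0.41)]
cursor_mark [([0.669, 0.264, 0.0747], 0.53)]
tray_in [([0.6511, -0.1462, 0.0065], 0.87)]
compass [([0.6495, -0.1459, 0.0085], 0.55), ([0.7295, -0.1297, 0.0068], 0.54)]
magnet [([0.4201, 0.0217, -0.0005], 0.53)]
weight_big [([0.6809, 0.1736, 0.1201], 0.67), ([0.381, -0.3747, 0.0057], 0.53)]
weight_small [([0.4692, -0.4151, 0.0029], 0.39)]
beaker [([0.4457, 0.4066, -0.002], 0.73)]
gauge [([0.6919, 0.1715, 0.0022], 0.82)]
1.4 [ 0.1844453  -0.62326639  0.22856875] [[-9.58896198e-01 -6.69954241e-05  2.83757074e-01]
 [-2.83757076e-01  1.34785972e-05 -9.58896200e-01]
 [ 6.04170103e-05 -9.99999998e-01 -3.19350012e-05]]
```

View pics/side0.png

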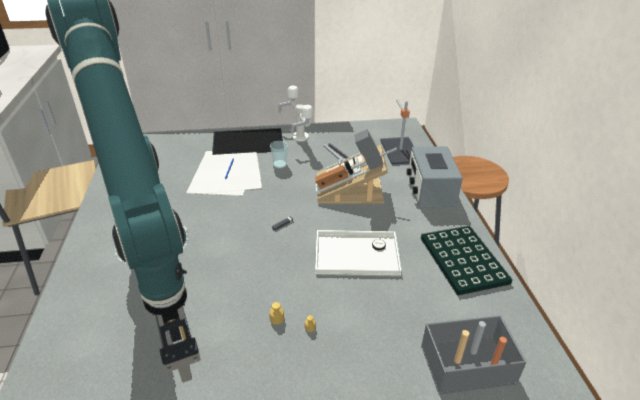

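View pics/top0.png

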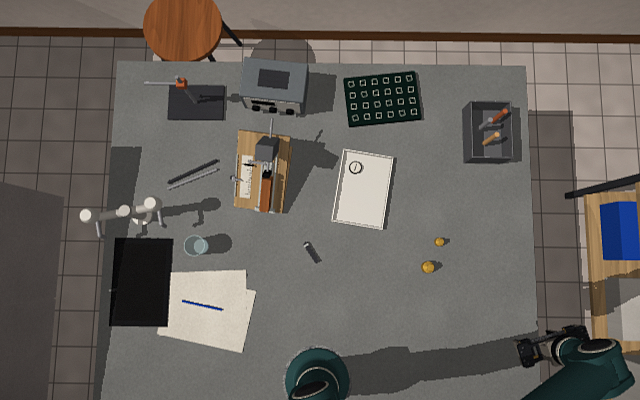

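The pictures match the networks: in the side view the gauge and chock are near (345,180) and the tray is near (358,253). In the top view the gauge is near (265,170), the tray near (362,188), and the compass near (355,168) in its far half. Next I'll go to a hover square to the slope.

```bash
cat >> h.py <<'E'
a28=np.radians(28); C,S=np.cos(a28),np.sin(a28)
def gframe(yaw):
    Rg=np.array([[np.cos(yaw),-np.sin(yaw),0],[np.sin(yaw),np.cos(yaw),0],[0,0,1]])
    up=Rg@[C,0,S]; out=Rg@[-S,0,C]; y=Rg@[0,1,0]
    return up,y,out
def tool(approach,jaw):
    return np.column_stack([np.cross(approach,jaw),approach,jaw])
E
python3 - <<'E'
from h import *
print(viewer.camera_info('wrist'))
up,y,out=gframe(np.radians(-7.4)); foot=np.array([.5828,.1862,.031])
p=foot+up*.075+out*.23
q0=env.sense()['joint_positions']
for s in (1,-1):
    print(s,solver.inverse_kinematics(p,tool(-out,s*y)))
    ty=np.radians(-9.5); tx=np.array([np.cos(ty),np.sin(ty),0])
    print('tray',solver.inverse_kinematics(np.array([.65,-.149,.15])-.055*tx,tool(np.array([0,0,-1.]),s*tx)))
# tray from top image
b=cv2.imread('pics/top0.png'); d=np.load('pics/top0_d.npy')
I=viewer.camera_info('top');K=I['intrinsics'];R=I['rotation'];e=I['eye']
m=np.all(b[130:250,315:410]>215,axis=2).astype(np.uint8)
n,l,st,_=cv2.connectedComponentsWithStats(m); k=1+np.argmax(st[1:,4])
v,u=np.nonzero(l==k); v+=130;u+=315; z=d[v,u]
P=e+(np.column_stack([(u-K[0,2])/K[0,0]*z,-(v-K[1,2])/K[1,1]*z,-z]))@R.T
print(len(P),cv2.minAreaRect(P[:,:2].astype(np.float32)*1000),np.median(P[:,2]))
E
```

```text
{'intrinsics': array([[279.2530592 ,   0.        , 318.55967629],
       [  0.        , 279.2530592 , 201.0873811 ],
       [  0.        ,   0.        ,   1.        ]]), 'T_tool_cam': array([[ 5.95811285e-04, -9.71567818e-01, -2.36760681e-01,
        -6.62930570e-02],
       [ 1.07598720e-03,  2.36761209e-01, -9.71567276e-01,
        -1.55793071e-01],
       [ 9.99999244e-01,  3.24119285e-04,  1.18645954e-03,
        -3.65488461e-06],
       [ 0.00000000e+00,  0.00000000e+00,  0.00000000e+00,
         1.00000000e+00]])}
1 [ 0.23640636  0.22828902 -0.88871847  2.02980282  0.78554586  0.73905804
  0.29891728]
tray [ 0.58610926  0.56635161 -0.55537408  1.73660316  0.35762881  0.94105006
 -0.27870764]
-1 [-1.17530593  0.11176372  0.66378683  2.1071159   0.40741715  0.58991238
 -2.5278192 ]
tray [-0.65988874  0.93386001  1.34023293  1.81843604 -0.97417963  1.24095614
 -2.3274285 ]
4 ((680.8513793945312, -242.44346618652344), (9.341965675354004, 0.9338133931159973), 6.962693691253662) 0.019959157843755237
```

```bash
python3 - <<'E'
from h import *
up,y,out=gframe(np.radians(-7.4)); foot=np.array([.5828,.1862,.031])
env.reach(foot+up*.075+out*.2,tool(-out,y))
s=env.sense(); save('wrist','w1')
np.savez('pics/w1_pose.npz',p=s['ee_pos'],R=s['tcp_rot'])
print(s['t'],s['ee_pos'])
for n in ['slope_foot','housing_top','chock','slide_grip','pointer_mark','cursor_mark','gauge']:
    for f in (tip_of,):
        print(n,[(np.round(q['at'],4).tolist(),round(q['score'],2)) for q in f('wrist',n)[:2]])
E
```

```text
4.525 [0.55574487 0.18886982 0.24267332]
slope_foot [([0.5786, 0.1843, 0.0291], 0.58), ([0.7267, -0.1236, 0.0037], 0.21)]
housing_top [([0.6943, 0.1724, 0.2355], 0.7)]
chock [([0.6319, 0.181, 0.0575], 0.92), ([0.6913, 0.174, -0.0021], 0.74)]
slide_grip [([0.6782, 0.1759, 0.1218], 0.83)]
pointer_mark [([0.709, 0.2486, 0.1055], 0.54)]
cursor_mark [([0.6672, 0.2677, 0.0751], 0.55)]
gauge [([0.6913, 0.1749, -0.0012], 0.94)]
```

View pics/w1.png

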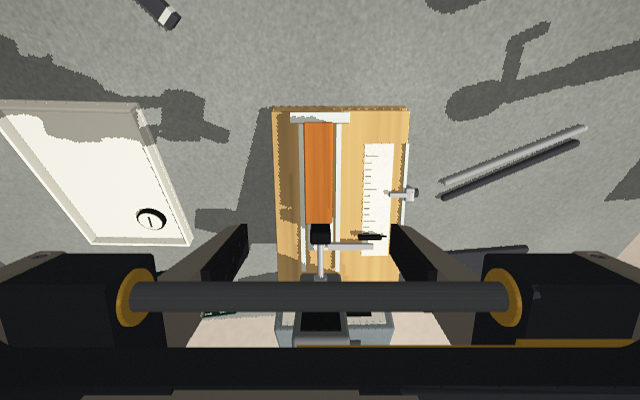

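The wrist view shows downslope at the top. The chock is near (319,170) and the handle near (320,233), both centred between the fingers. The pointer is near (372,237) and the cursor's end near (388,192). Next I'll refine the chock and tray from depth, then grasp.

```bash
cat >> h.py <<'E'
def cloud(name):
    f=np.load(f'pics/{name}_pose.npz'); d=np.load(f'pics/{name}_d.npy'); I=viewer.camera_info('wrist');K=I['intrinsics'];T=I['T_tool_cam']
    v,u=np.mgrid[0:400,0:640]
    c=np.stack([(u-K[0,2])/K[0,0]*d,-(v-K[1,2])/K[1,1]*d,-d],-1)
    return (c@T[:3,:3].T+T[:3,3])@f['R'].T+f['p']
YAW=np.radians(-7.4); FOOT=np.array([.5828,.1862,.031])
def slope(P):
    return (P-FOOT)@np.column_stack(gframe(YAW))
E
python3 - <<'E'
from h import *
P=cloud('w1'); b=cv2.imread('pics/w1.png').astype(int); L=slope(P)
box=lambda v0,v1,u0,u1:(slice(v0,v1),slice(u0,u1))
q=L[130:210,310:332].reshape(-1,3); print('chock top out',np.percentile(q[:,2],[10,50,90]), 'tilt',np.polyfit(q[:,0],q[:,2],1))
q=L[120:270,280:300].reshape(-1,3); print('board out',np.percentile(q[:,2],[10,50,90]),'tilt',np.polyfit(q[:,0],q[:,2],1))
m=(L[...,2]>.03)&(L[...,2]<.06)&(L[...,0]>-.01)&(L[...,0]<.118)&(abs(L[...,1])<.035)&(b[...,2]-b[...,0]>50)
print(m.sum(),'chock',cv2.minAreaRect((L[m][:,:2]*1000).astype(np.float32)), L[m][:,:2].min(0),L[m][:,:2].max(0))
# row-wise centre line of chock / rails
for r in range(130,215,20):
    u=np.nonzero(m[r])[0]; print(r,u.min(),u.max(),L[r,u.min(),:2].round(4),L[r,u.max(),:2].round(4))
# tray floor/walls: world z 0..0.03
t=(P[...,2]>.002)&(P[...,2]<.03)&(P[...,1]<0)&(P[...,1]>-.3)&(P[...,0]>.45)&(P[...,0]<.85); t[240:]=0;t[:,230:]=0
rim=t&(P[...,2]>.017)
for mm in (t,rim): print(mm.sum(),cv2.minAreaRect((P[mm][:,:2]*1000).astype(np.float32)))
E
```

```text
chock top out [0.04416671 0.04508198 0.04601976] tilt [-0.06347986  0.04924461]
board out [-9.27398108e-04  1.39400794e-05  1.09944532e-03] tilt [-0.04166171  0.00541626]
2894 chock ((54.46709442138672, -1.3419017791748047), (114.27000427246094, 31.642614364624023), 0.3996306359767914) [-0.00257375 -0.01716045] [0.11149863 0.01481096]
130 304 332 [ 0.0058 -0.0164] [0.0059 0.0139]
150 304 332 [ 0.0271 -0.0167] [0.0271 0.014 ]
170 304 332 [ 0.0492 -0.017 ] [0.0492 0.0143]
190 305 332 [ 0.0718 -0.0162] [0.0718 0.0144]
210 305 332 [ 0.0952 -0.0165] [0.0959 0.0148]
18079 ((611.0145263671875, -128.1523895263672), (214.76699829101562, 341.4586486816406), 80.97774505615234)
2019 ((644.46533203125, -149.00340270996094), (183.816650390625, 248.29837036132812), 81.15443420410156)
```

```bash
sed -i 's/^YAW=.*/YAW=np.radians(-7.3); FOOT=np.array([.5828,.1862,.031]); _u,_y,_o=gframe(YAW); FOOT=FOOT-.003*_u-.0013*_y/' h.py
cat >> h.py <<'E'
def SP(s,y,o): return FOOT+s*_u+y*_y+o*_o
TS=tool(-_o,_y)
def st(l):
    s=env.sense(); print(l,round(s['t'],2),np.round(s['ee_pos'],4),'F',np.round(s['wrist_force'],1),'w',round(s['gripper_width'],4)); return s
E
python3 - <<'E'
from h import *
env.movel(SP(.055,0,.10),TS,rate=.12)
env.movel(SP(.055,0,.030),TS,rate=.08); st('down')
effector.grasp(25); st('grip')
env.movel(SP(.055,0,.045),TS,rate=.05); st('lift')
env.movel(SP(.055,0,.19),TS,rate=.15); st('up')
ty=np.radians(-8.85); tx=np.array([np.cos(ty),np.sin(ty),0]); D=tool(np.array([0,0,-1.]),tx)
p=np.array([.65,-.149,0])-.053*tx
env.reach(p+[0,0,.15],D); st('over tray')
s=env.sense(); save('wrist','w2'); save('side','s2')
E
python3 -c "
import cv2,numpy as np
a=cv2.imread('pics/w2.png');b=cv2.imread('pics/s2.png')[130:310,250:500]
b=cv2.resize(b,(556,400));cv2.imwrite('pics/c2.png',np.vstack([cv2.resize(a,(480,300)),cv2.resize(b,(480,300))]))"
```

```text
down 6.96 [0.6142 0.1812 0.0823] F [-0.9 -0.2 -0.1] w 0.0921
grip 7.89 [0.6142 0.1809 0.0819] F [-0.3 -0.7  0. ] w 0.0318
lift 8.34 [0.607  0.1819 0.0955] F [-0.4  0.5 -1.5] w 0.0318
up 9.46 [0.5397 0.1899 0.2225] F [ 0.1  0.1 -1.1] w 0.0316
over tray 10.76 [ 0.5978 -0.1382  0.1504] F [-0.6  1.  -1.4] w 0.0318
```

View pics/c2.png

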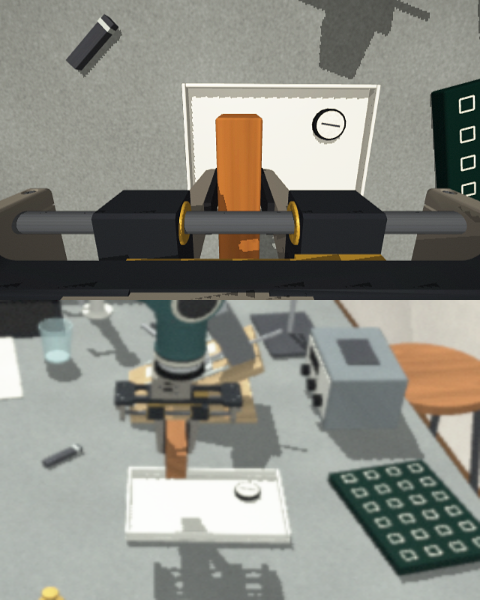

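The chock is held firmly, lined up over the tray's empty half at (240,150) in the wrist crop, and well clear of the compass at (330,125). I'll lower it now.

```bash
python3 - <<'E'
from h import *
p=env.sense()['ee_pos']; p=np.array([p[0],p[1],0]); D=env.sense()['tcp_rot']
env.movel(p+[0,0,.06],rate=.15); z=.040
env.movel(p+[0,0,z],rate=.06); f0=st('low')['wrist_force'][2]
while z>.032:
    z-=.001; env.movel(p+[0,0,z],rate=.03); f=st(z)['wrist_force'][2]
    if f-f0>2.5: break
effector.release(); st('rel')
env.movel(p+[0,0,.17],rate=.15); st('up')
s=env.sense(); save('wrist','w3'); np.savez('pics/w3_pose.npz',p=s['ee_pos'],R=s['tcp_rot'])
# hover over handle
env.reach(SP(.09,0,.2),TS); s=st('hover')
save('wrist','w4'); np.savez('pics/w4_pose.npz',p=s['ee_pos'],R=s['tcp_rot'])
for n in ['slide_grip','pointer_mark','cursor_mark']:
    print(n,[(slope(np.array(q['at'])).round(4).tolist(),round(q['score'],2)) for q in tip_of('wrist',n)[:2]])
a=cv2.imread('pics/w3.png')[:280,150:600];b=cv2.imread('pics/w4.png')[80:280,250:450]
cv2.imwrite('pics/c3.png',np.hstack([cv2.resize(a,(320,200)),cv2.resize(b,(480,480))[:200*2]][1:]))
cv2.imwrite('pics/c3.png',np.vstack([cv2.resize(a,(480,300)),cv2.resize(b,(480,300)*1) if 0 else b.repeat(2,0).repeat(2,1)[:300].copy() if 0 else cv2.resize(b[:125],(480,300))]))
E
```

```text
low 12.09 [ 0.5977 -0.1382  0.0397] F [-0.6  0.7 -0.8] w 0.0322
0.039 12.34 [ 0.598  -0.1383  0.0392] F [ 0.9  0.2 -0.2] w 0.0315
0.038 12.59 [ 0.5978 -0.1383  0.038 ] F [-0.1 -0.  -0.6] w 0.032
0.037 12.84 [ 0.5978 -0.1382  0.0369] F [ 0.2  0.2 -0.6] w 0.0319
0.036 13.09 [ 0.5978 -0.1382  0.0359] F [ 0.   0.5 -1.2] w 0.0317
0.034999999999999996 13.34 [ 0.5978 -0.1382  0.0349] F [-0.3 -0.2 -1.6] w 0.0318
0.033999999999999996 13.59 [ 0.598  -0.1383  0.0346] F [-1.3 -0.   4.9] w 0.0323
rel 14.57 [ 0.5979 -0.1382  0.034 ] F [-0.1 -0.3 -1.1] w 0.0921
up 15.63 [ 0.5971 -0.1383  0.169 ] F [ 0.2  0.8 -0.3] w 0.0919
hover 16.96 [0.5665 0.1854 0.248 ] F [0.8 0.1 0.9] w 0.0917
slide_grip [([0.1279, 0.0035, 0.0354], 0.88), ([0.0849, 0.004, -0.078], 0.49)]
pointer_mark [([0.1465, 0.0772, 0.012], 0.44)]
cursor_mark [([0.0896, 0.0926, 0.0044], 0.79)]
```

View pics/c3.png

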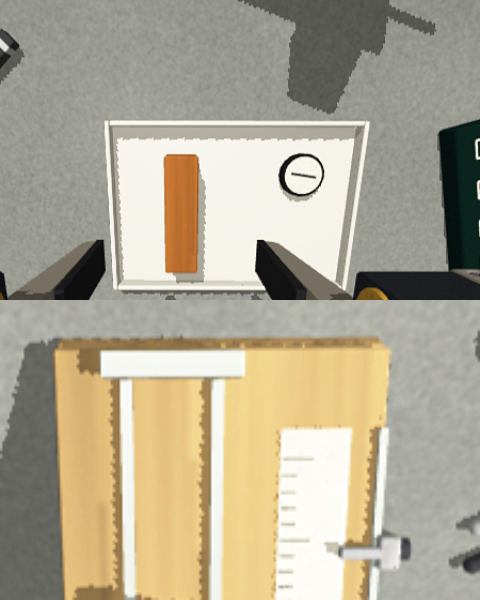

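The chock lies flat in the tray's empty half and the compass is untouched. The slope is clear, with the cursor bar at about (360,552) in the crop. Next I'll measure the handle, pointer and cursor from depth.

```bash
python3 - <<'E'
from h import *
P=cloud('w4'); L=slope(P); b=cv2.imread('pics/w4.png').astype(int)
q=L[(L[...,2]>.045)&(L[...,2]<.062)&(abs(L[...,1])<.03)&(L[...,0]>.1)&(L[...,0]<.15)]
print('handle top',len(q),q.min(0).round(4),q.max(0).round(4),np.median(q,0).round(4))
g=b.mean(2)
m=(g<60)&(L[...,1]>.05)&(L[...,1]<.1)&(L[...,0]>.1)&(L[...,0]<.17)&(L[...,2]<.03)&(L[...,2]>0)
print('pointer',m.sum(),L[m].min(0).round(4),L[m].max(0).round(4),np.median(L[m],0).round(4))
m=(L[...,1]>.078)&(L[...,1]<.1)&(L[...,0]>.04)&(L[...,0]<.13)&(L[...,2]<.03)&(L[...,2]>.006)
print('cursor',m.sum(),L[m].min(0).round(4),L[m].max(0).round(4),np.median(L[m],0).round(4))
v,u=np.nonzero(m);print(u.min(),u.max(),v.min(),v.max())
c=cv2.imread('pics/w4.png')[120:260,290:430]; cv2.imwrite('pics/c4.png',cv2.resize(c,(560,560),interpolation=cv2.INTER_CUBIC))
E
```

```text
handle top 297 [ 0.1215 -0.0095  0.0452] [0.1367 0.0136 0.056 ] [0.1281 0.002  0.0535]
pointer 119 [0.1424 0.0519 0.0046] [0.1468 0.0893 0.0146] [0.1438 0.0671 0.0121]
cursor 47 [0.0859 0.0895 0.0062] [0.0919 0.0998 0.0119] [0.0889 0.0939 0.0099]
391 399 183 188
```

View pics/c4.png

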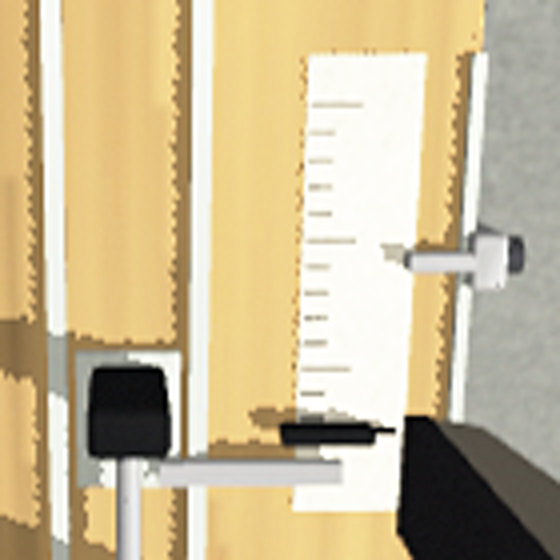

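The handle is centred at about s=129, y=+2 mm. The pointer sits at s≈144 and the cursor at s≈89. I'll grip the handle and pull in stages, so I don't overshoot.

```bash
cat >> h.py <<'E'
def look(name):
    s=env.sense(); save('wrist',name); np.savez(f'pics/{name}_pose.npz',p=s['ee_pos'],R=s['tcp_rot'])
    print('tcp slope',slope(s['ee_pos']).round(4))
    for n in ['pointer_mark','cursor_mark']:
        print(n,[(slope(np.array(q['at'])).round(4).tolist(),round(q['score'],2)) for q in tip_of('wrist',n)[:2]])
    L=slope(cloud(name)); g=cv2.imread(f'pics/{name}.png').mean(2)
    m=(g<60)&(L[...,1]>.055)&(L[...,1]<.1)&(L[...,0]>.06)&(L[...,0]<.17)&(L[...,2]<.02)&(L[...,2]>.006)
    if m.any(): print('pointer',m.sum(),np.percentile(L[m],[3,50,97],axis=0).round(4).tolist())
    m=(L[...,1]>.088)&(L[...,1]<.1)&(L[...,0]>.06)&(L[...,0]<.12)&(L[...,2]<.02)&(L[...,2]>.007)
    if m.any(): print('cursor',m.sum(),np.percentile(L[m],[3,50,97],axis=0).round(4).tolist())
E
python3 - <<'E'
from h import *
env.movel(SP(.129,.002,.12),TS,rate=.12)
env.movel(SP(.129,.002,.031),TS,rate=.08); st('down')
effector.grasp(40); s=st('grip'); print(slope(s['ee_pos']))
for t in (.01,.04):
    env.movel(SP(.129-t,.002,.031),TS,rate=.04); st(t)
look('w5')
c=cv2.imread('pics/w5.png')[90:290,260:460]; cv2.imwrite('pics/c5.png',cv2.resize(c,(600,600),interpolation=cv2.INTER_CUBIC))
E
```

```text
down 19.31 [0.6789 0.1749 0.1181] F [0.  0.3 0.4] w 0.0919
grip 20.34 [0.6788 0.1745 0.1175] F [-0.6 -0.8 -0.3] w 0.024
[0.12897672 0.00185628 0.03099838]
0.01 20.74 [0.67   0.1756 0.1129] F [ 2.9 -1.   1.3] w 0.0237
0.04 21.64 [0.6448 0.1788 0.0993] F [ 5.8 -1.1 -0.2] w 0.024
tcp slope [0.0901 0.0018 0.031 ]
pointer_mark [([0.0921, 0.0037, 0.0315], 0.7)]
cursor_mark [([0.0902, 0.093, 0.0038], 0.93), ([0.0932, 0.0076, 0.036], 0.64)]
cursor 166 [[0.0857, 0.0896, 0.0072], [0.0884, 0.0943, 0.0098], [0.0914, 0.0996, 0.0112]]
```

View pics/c5.png

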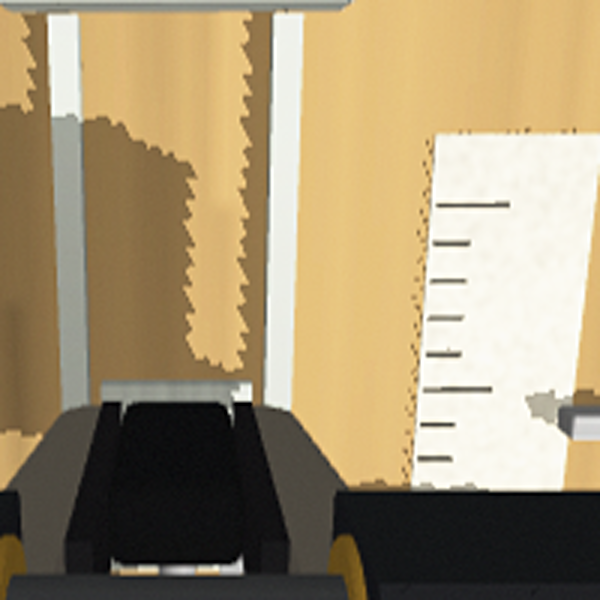

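The gripper hides the pointer while pulling: the visible scale ends at about row 490 of the crop, with the cursor at (580,420). I'll pull a bit more, still short of the cursor, and ease back partway while holding. That uncovers the pointer, which stays behind.

```bash
python3 - <<'E'
from h import *
env.movel(SP(.129-.053,.002,.031),TS,rate=.04); s=st('.053'); print(slope(s['ee_pos']).round(4))
env.movel(SP(.129-.020,.002,.031),TS,rate=.05); st('back')
look('w6')
c=cv2.imread('pics/w6.png')[150:270,340:460]; cv2.imwrite('pics/c6.png',cv2.resize(c,(600,600),interpolation=cv2.INTER_CUBIC))
E
```

```text
.053 22.27 [0.6335 0.1802 0.0933] F [ 5.6 -1.4 -0.3] w 0.0237
[0.0773 0.0018 0.031 ]
back 23.07 [0.6611 0.1767 0.108 ] F [ 4.  -0.9  1.5] w 0.0239
tcp slope [0.1088 0.0019 0.031 ]
pointer_mark [([0.1003, 0.0781, 0.0108], 0.63)]
cursor_mark [([0.0874, 0.0951, 0.0077], 0.6)]
pointer 424 [[0.0963, 0.0556, 0.0066], [0.0981, 0.0687, 0.0128], [0.1012, 0.0861, 0.014]]
cursor 161 [[0.0857, 0.0895, 0.0072], [0.0884, 0.0945, 0.0099], [0.0912, 0.0996, 0.011]]
```

View pics/c6.png

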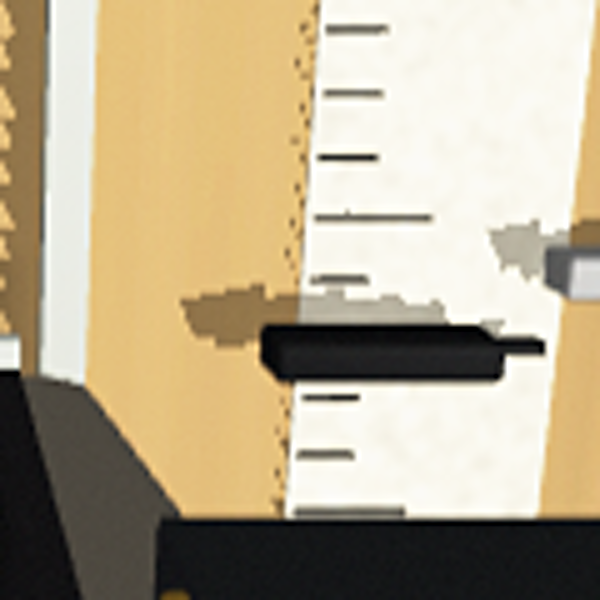

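```bash
python3 - <<'E'
from h import *
f=np.load('pics/w6_pose.npz');I=viewer.camera_info('wrist');K=I['intrinsics'];T=I['T_tool_cam']
def ray(cu,cv,h):
    u=340+(cu+.5)/5-.5; v=150+(cv+.5)/5-.5
    c=np.array([(u-K[0,2])/K[0,0],-(v-K[1,2])/K[1,1],-1])
    o=slope(f['R']@T[:3,3]+f['p']); d=slope(f['R']@T[:3,:3]@c+FOOT)
    return (o+d*(h-o[2])/d[2]).round(4)
for n,a in dict(cur_down=(585,257,.010),cur_up=(585,300,.010),cur_foot=(585,247,.010),ptr_up=(400,380,.013),ptr_downtop=(400,327,.013),ptr_down5=(400,327,.005),tip_d=(525,340,.008),tip_u=(525,354,.008),t1=(370,218,0),t2=(350,512,0)).items(): print(n,ray(*a))
g=cv2.imread('pics/w6.png').mean(2)
L=slope(cloud('w6'))
for nm,u in (('cursor',459),('cursor',456),('ptr',420),('tip',445)):
    print(nm,[(v,int(g[v,u]),*(L[v,u,[0,2]]*1000).round(1)) for v in range(196 if nm=='cursor' else 213,213 if nm=='cursor' else 229)])
E
```

```text
cur_down [0.0857 0.0919 0.01  ]
cur_up [0.0915 0.0926 0.01  ]
cur_foot [0.0844 0.0917 0.01  ]
ptr_up [0.1015 0.0681 0.013 ]
ptr_downtop [0.0943 0.0675 0.013 ]
ptr_down5 [0.0967 0.0705 0.005 ]
tip_d [0.0976 0.0862 0.008 ]
tip_u [0.0996 0.0864 0.008 ]
t1 [0.0826 0.067  0.    ]
t2 [0.1259 0.0675 0.    ]
cursor [(196, 106, np.float64(85.0), np.float64(-1.6)), (197, 105, np.float64(85.3), np.float64(-0.1)), (198, 103, np.float64(86.0), np.float64(0.0)), (199, 96, np.float64(85.8), np.float64(3.9)), (200, 87, np.float64(86.0), np.float64(5.8)), (201, 131, np.float64(85.8), np.float64(9.6)), (202, 197, np.float64(86.4), np.float64(10.0)), (203, 223, np.float64(86.9), np.float64(10.6)), (204, 214, np.float64(87.9), np.float64(9.4)), (205, 214, np.float64(88.5), np.float64(9.7)), (206, 214, np.float64(89.2), np.float64(9.7)), (207, 214, np.float64(89.6), np.float64(10.5)), (208, 214, np.float64(90.6), np.float64(9.5)), (209, 186, np.float64(90.9), np.float64(10.9)), (210, 153, np.float64(94.3), np.float64(0.9)), (211, 172, np.float64(95.4), np.float64(-0.3)), (212, 172, np.float64(95.7), np.f
[... 1647 characters left out ...]
, np.float64(97.2), np.float64(0.9)), (215, 249, np.float64(98.1), np.float64(0.1)), (216, 239, np.float64(98.1), np.float64(2.5)), (217, 107, np.float64(99.1), np.float64(1.7)), (218, 15, np.float64(98.5), np.float64(6.1)), (219, 33, np.float64(99.0), np.float64(6.7)), (220, 58, np.float64(99.7), np.float64(6.6)), (221, 205, np.float64(100.4), np.float64(6.6)), (222, 251, np.float64(102.9), np.float64(1.1)), (223, 244, np.float64(103.4), np.float64(1.7)), (224, 243, np.float64(104.5), np.float64(0.8)), (225, 243, np.float64(105.0), np.float64(1.4)), (226, 242, np.float64(105.7), np.float64(1.4)), (227, 240, np.float64(106.6), np.float64(0.9)), (228, 241, np.float64(107.1), np.float64(1.7))]
```

Measured edge to edge, the pointer centre is at s≈99.0 mm and the cursor centre at 88.7 mm, so about 10.2 mm remains. I'll take most of that, recheck, then finish.

```bash
python3 - <<'E'
from h import *
t=.0605
env.movel(SP(.129-t,.002,.031),TS,rate=.04); env.pause(.3); s=st(t); print('pulled',slope(s['ee_pos']).round(5))
env.movel(SP(.129-.027,.002,.031),TS,rate=.05)
look('w7')
c=cv2.imread('pics/w7.png')[150:270,340:460]; cv2.imwrite('pics/c7.png',cv2.resize(c,(600,600),interpolation=cv2.INTER_CUBIC))
g=cv2.imread('pics/w7.png').mean(2); L=slope(cloud('w7'))
for nm,u in (('cursor',459),('cursor',465),('ptr',410),('ptr',425),('tip',445)):
    print(nm,[(v,int(g[v,u]),*(L[v,u,[0,2]]*1000).round(1).tolist()) for v in range(200,232)])
E
```

```text
0.0605 24.68 [0.6265 0.1811 0.0895] F [ 7.2 -1.5  0.5] w 0.0236
pulled [0.06926 0.00177 0.03099]
tcp slope [0.1017 0.0019 0.031 ]
pointer_mark [([0.0895, 0.0767, 0.0099], 0.75)]
cursor_mark [([0.0875, 0.0939, 0.0079], 0.79)]
pointer 419 [[0.0885, 0.0559, 0.0069], [0.0903, 0.0684, 0.0127], [0.0934, 0.0829, 0.0142]]
cursor 176 [[0.0858, 0.0896, 0.0074], [0.0884, 0.0945, 0.0099], [0.0918, 0.0997, 0.0113]]
cursor [(200, 175, 80.3, 0.2), (201, 173, 81.0, 0.1), (202, 176, 81.8, -0.3), (203, 151, 82.4, 0.3), (204, 95, 83.0, 0.7), (205, 102, 83.5, 1.6), (206, 103, 84.7, -0.2), (207, 106, 85.0, 1.2), (208, 102, 86.0, 0.2), (209, 95, 86.9, -0.4), (210, 92, 86.0, 5.4), (211, 115, 85.9, 8.1), (212, 174, 86.2, 9.6), (213, 214, 86.8, 9.9), (214, 218, 87.2, 10.7), (215, 214, 88.1, 10.1), (216, 212, 89.1, 9.1), (217, 212, 89.3, 10.8), (218, 213, 90.2, 9.9), (219, 199, 91.2, 8.8), (220, 175, 91.4, 10.7), (221, 172, 95.3, 0.7), (222, 174, 96.6, -1.1), (223, 173, 97.1, -0.5), (224, 174, 97.6, 0.1), (225, 174, 98.4, -0.1), (226, 174, 99.3, -0.3), (227, 174, 99.9, -0.2), (228, 176, 100.5, 0.4), (229, 175
[... 2349 characters left out ...]
.6, 1.9), (202, 247, 81.5, 0.9), (203, 233, 82.4, 0.4), (204, 168, 82.9, 1.0), (205, 166, 83.4, 1.9), (206, 170, 84.3, 1.2), (207, 174, 85.3, 0.2), (208, 176, 85.9, 0.4), (209, 177, 86.3, 1.8), (210, 178, 86.7, 2.8), (211, 178, 87.9, 0.9), (212, 180, 88.5, 1.4), (213, 180, 89.3, 1.1), (214, 180, 89.9, 1.5), (215, 170, 90.5, 1.8), (216, 110, 90.8, 3.5), (217, 17, 90.4, 7.2), (218, 30, 91.3, 6.2), (219, 99, 91.7, 7.3), (220, 224, 92.4, 7.4), (221, 250, 95.1, 1.2), (222, 247, 95.7, 1.6), (223, 247, 96.6, 0.9), (224, 247, 97.2, 1.3), (225, 247, 98.2, 0.7), (226, 248, 98.4, 2.3), (227, 248, 99.6, 0.9), (228, 248, 100.6, 0.1), (229, 248, 101.1, 0.9), (230, 247, 101.9, 0.7), (231, 245, 102.8, 0.2)]
```

View pics/c7.png

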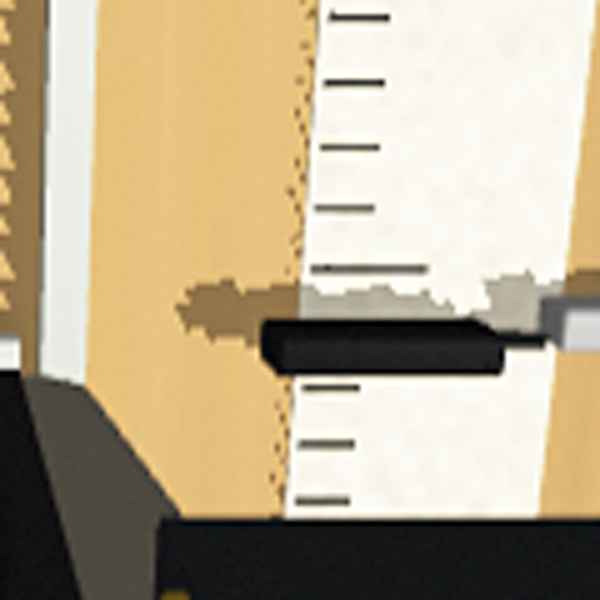

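The pointer centre is now at 91.35 and the cursor at 88.75, so 2.6 mm is left. Calibration agrees: an 8.0 mm handle move gave a 7.8 mm pointer move. Now the final pull, hold, and ease home.

```bash
python3 - <<'E'
from h import *
t=.0631
env.movel(SP(.129-t,.002,.031),TS,rate=.04); env.pause(1.4); s=st('held'); print('pulled',slope(s['ee_pos']).round(5))
env.movel(SP(.110,.002,.031),TS,rate=.04)
env.movel(SP(.1293,.002,.031),TS,rate=.025); env.pause(.3); s=st('home'); print(slope(s['ee_pos']).round(5))
look('w8')
g=cv2.imread('pics/w8.png').mean(2); L=slope(cloud('w8'))
q=L[(L[...,2]>.006)&(L[...,1]>.056)&(L[...,1]<.075)&(L[...,0]>.07)&(L[...,0]<.1)&(L[...,2]<.016)]; print('ptr',np.percentile(q[:,0],[2,98]))
q=L[(L[...,2]>.006)&(L[...,1]>.088)&(L[...,1]<.096)&(L[...,0]>.07)&(L[...,0]<.1)&(L[...,2]<.013)]; print('cur',np.percentile(q[:,0],[2,98]))
c=cv2.imread('pics/w8.png')[110:230,340:460]; cv2.imwrite('pics/c8.png',cv2.resize(c,(600,600),interpolation=cv2.INTER_CUBIC))
E
```

```text
held 28.1 [0.6243 0.1813 0.0883] F [ 5.5 -3.2  2.2] w 0.0237
pulled [0.06679 0.00176 0.03097]
home 30.57 [0.6788 0.1746 0.1175] F [-1.  -4.7  4.9] w 0.0239
[0.12895 0.00194 0.031  ]
tcp slope [0.129  0.0019 0.031 ]
pointer_mark [([0.0886, 0.0775, 0.0102], 0.79)]
cursor_mark [([0.093, 0.0921, 0.0066], 0.81), ([0.0875, 0.0773, 0.0096], 0.68)]
pointer 389 [[0.0862, 0.0559, 0.0073], [0.0884, 0.0686, 0.013], [0.0909, 0.0847, 0.0144]]
cursor 178 [[0.0859, 0.0897, 0.0073], [0.0886, 0.0945, 0.01], [0.0915, 0.0996, 0.0115]]
ptr [0.0861699 0.0916192]
cur [0.08593146 0.09151039]
```

View pics/c8.png

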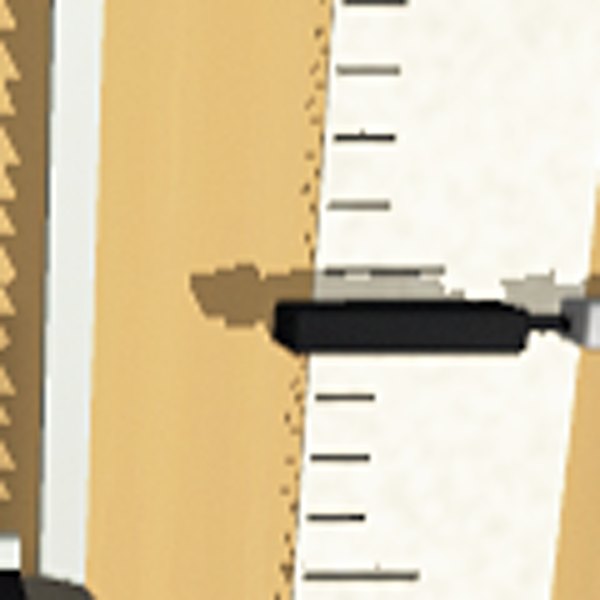

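The pointer tip meets the cursor at about (565,322). Their centres differ by about 0.2 mm, and the handle is back home. I'll release, back away and do a final check.

```bash
python3 - <<'E'
from h import *
effector.release(); st('rel')
env.movel(SP(.129,.002,.20),TS,rate=.12); env.movel(SP(.08,.0,.22),TS,rate=.12); st('away')
look('w9'); L=slope(cloud('w9'))
q=L[(L[...,2]>.006)&(L[...,1]>.056)&(L[...,1]<.075)&(L[...,0]>.07)&(L[...,0]<.1)&(L[...,2]<.016)]; print('ptr',np.percentile(q[:,0],[2,98]))
q=L[(L[...,2]>.006)&(L[...,1]>.088)&(L[...,1]<.096)&(L[...,0]>.07)&(L[...,0]<.1)&(L[...,2]<.013)]; print('cur',np.percentile(q[:,0],[2,98]))
q=L[(L[...,2]>.045)&(L[...,2]<.062)&(abs(L[...,1])<.03)&(L[...,0]>.1)&(L[...,0]<.15)]; print('handle',q.min(0),q.max(0))
E
```

```text
rel 31.81 [0.6791 0.1745 0.1177] F [ 0.3 -0.7 -0.3] w 0.0921
away 33.96 [0.5483 0.1891 0.2617] F [-0.6 -0.1 -0.6] w 0.0917
tcp slope [ 8.070e-02 -2.000e-04  2.199e-01]
pointer_mark [([0.0866, 0.0768, 0.0078], 0.55), ([0.1314, 0.0065, 0.0349], 0.52)]
cursor_mark [([0.0884, 0.0942, 0.0088], 0.57), ([0.0412, -0.3188, -0.0517], 0.38)]
pointer 90 [[0.0862, 0.0563, 0.0063], [0.0878, 0.0681, 0.013], [0.0906, 0.0799, 0.0143]]
cursor 39 [[0.0859, 0.09, 0.0086], [0.0884, 0.0952, 0.01], [0.0913, 0.0993, 0.0119]]
ptr [0.08621871 0.0921227 ]
cur [0.08587994 0.09139746]
handle [ 0.12189398 -0.00942955  0.045002  ] [0.13753671 0.01272338 0.05565846]
```

View pics/w9.png

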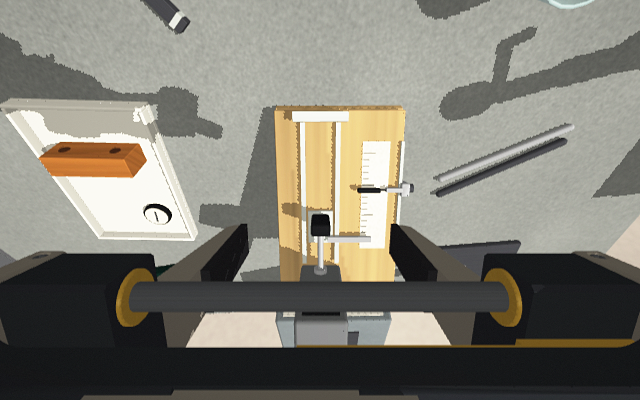

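The chock is in the tray at (93,158) and the compass is untouched at (157,214). The handle is home at (320,224), and the pointer at (370,189) is level with the cursor at (400,189).

```bash
python3 -c "
from h import *
workorder.finish_job(); print(env.sense()['t'])"
```

```text
the job is handed in; nothing more can be done
the job is handed in; nothing more can be done
```

The job is done and handed in at about 34 s of the 58 s allowed. The chock lies flat in the empty half of the tray, and the handle was pulled, held and eased back home with the gripper closed on it throughout.

- **Pull in stages:** The gripper hid the pointer while pulling. I made two shorter pulls first, easing back partway each time to see the pointer. The final pull then went to the cursor and was held 1.4 s.
- **Pointer against cursor:** From the last close picture, still holding the handle at home, their centres differed by about 0.2 mm. After letting go and backing off, a coarser picture gave about 0.5 mm.
- **Handle and cursor:** The handle top is where it was before the pull, within 1 mm. The cursor shows no measurable shift.
- **Loose things:** The compass and magnet look undisturbed in the final picture. I did not re-check the two weights or the beaker, but the arm did not work near them.
- **Forces:** The largest wrist force I read was about 8 N. I only read it at stops, not throughout the moves.
- **Disagreement:** The network's pointer and cursor positions scattered by 2 to 5 mm, so I went by the depth and edge measurements.

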